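# Pry the tight lid off the steel canister

### The arm

A 6-joint arm with a two-finger parallel gripper is mounted at the origin on the work surface. World frame = base frame: x ahead of the robot, y to its left, z up, the work surface at z = 0. Lengths are in m, angles in rad, forces in N, time in s.
With the tool pointing down it reaches from about 0.35 to 0.925 m from the base axis. Payload 6.4 kg.
Tool frame: the origin (TCP) lies on the centre line of the jaws, within the pads' length; the fingertips stand 22 mm ahead of it and the grasp point (between the pads) lies 3 mm ahead of it (robot.tcp_to_tips is the distance from the TCP to the fingertips, in m); z points along the fingers, x is the direction in which the jaws open and shut, and the axes are right-handed (so a half turn about z gives the same grasp; the last joint's range is limited). The gripper opens to 85 mm and grips with 20 to 120 N. Pads are 22 mm wide; open, the fingers measure 114 mm over their backs; the gripper's body (76 mm by 85 mm) begins 54 mm behind the grasp point. The pads swing forward as they close: fully open they stand 13 mm farther back than shut.
Start: joints at [-1.41, 0.245, 1.558, -0, 1.339, -0.174], TCP at [0.214, -0.614, 0.253] pointing down, gripper open.
Joint ranges: [-3.13, 3.13], [-1.02, 2.26], [0.13, 2.54], [-0.95, 4.09], [0.21, 2.88], [-2.74, 2.74]. Speed limits (rad/s): [2.57, 2.57, 3.14, 3.14, 3.14, 3.14].

### API

Orientations are given as [roll, pitch, yaw] about the fixed x, y, z axes, in that order (R = Rz(yaw) Ry(pitch) Rx(roll)).
In Python, from rig import robot gives the robot as it stands.
- The arm moves only by the shell command python3 -m creep 'ROWS' [FORCE]. ROWS is JSON, one flat list of numbers, 7 for each row, row after row: the turn, a rotation vector about the tool's x, y, z in rad, then the shift along the tool's x, y, z in m, then the opening, from 0 (shut) to 1 (fully open). A call has 1 to 5 rows; each row is the pose to reach, as a shift and turn from the pose commanded when the call began, along the tool's axes at that moment; what a row does not reach only later rows make up. A row lasts 1/10 s, in which the tool goes at most 50 mm and 8.59 degrees, less where a joint would pass 70% of its speed; a pose out of reach is approached as far as the arm can. A call with a gripper value outside its range is refused whole. The fingers move at their own pace and stop on an object; FORCE is the grip in N (left out, the last holds). Time passes only in rows, so rows that repeat a pose let the fingers close. It gives the time, the measured TCP pose, the force and the opening at its end, in the units of the state.
- robot.observe(): the state, without advancing time (a new reading comes with each control period).
- robot.get_image(name): name is "scene" or "side" or "wrist"; returns the picture (384x512x3 uint8, red, green, blue); there is no depth.
- robot.get_calibration(name): a dict with "fx", "fy", "cx", "cy" (pixels), "R" (3x3) and "t" (3): a world point X has camera coordinates R X + t. Camera axes: x right, y down, z forward; pixel columns grow to the right and rows downward; lengths in m; the calibration is good to about 2 mm. The wrist camera is an equidistant fisheye: a pixel r from the principal point sees the ray r / f radians off the axis. A picture is of the moment at which its call begins: read the wrist's pose just before it. get_calibration takes no time and is no camera call; for the wrist camera it gives the pose at the moment of the call.
- robot.sign_off(): hands the job in, once; it reports no verdict.
The state is a dict: "clock": time; "qpos": joint angles; "qvel": joint speeds; "effort": joint torques, N m; "tcp_pos": TCP position; "orientation": TCP orientation; "contact_force": force on the tool from outside, world axes, zero at the start; "wrist_torque": the same for the moment, N m; "grip_width": opening from 0.0 (shut) to 1.0 (fully open).
Only numpy, scipy, OpenCV 4.12 (cv2) and the standard library are available. Lean on these libraries where they do the work, as an engineer would, in place of code of your own. Each camera call takes 0.05 s, during which the arm holds its last target.

### The job

Open the clamped steel canister: set the pry bar over the fulcrum with its tip under the lid's rim and lever the tight lid up with it (do not pull the lid up by hand while it is tight). Then lift the loosened lid off by its grip and lower it, right way up, onto the round cork mat so that all of it lies on the mat, and let go. The bar may stay where it ends up on the bench; do not knock over or push aside the flasks, the jar or the wash bottle.

Things in the scene. Friction and masses are not known exactly. Their poses are not given: they have to be found in the camera images.
- stand: Fixed grey base plate (195 x 120 x 12 mm) with an upright steel canister, outer radius 42 mm, rim 80 mm above the bench, in two dark clamp jaws, and a fulcrum post. Origin: on the canister's axis at bench height; +x points level from the canister to the fulcrum, z up. The plate runs from x = -65 to +130 mm; beyond it there is only bench.
- fulcrum (a point): Middle of the top of the fulcrum: a level round knurled steel ridge (radius 6 mm, along the stand's y), top 66 mm above the bench, 106 mm from the canister's axis, 46 mm outside the lid's rim. On each side a cheek rises to 78 mm above the bench; the gap between the cheeks is 34 mm.
- lid: Steel lid, 0.2 kg. Origin: centre of its plug's underside; z up. Beaded plug, radius 36 mm, z 0 to 18; disc radius 60 mm, z 18 to 24, its rim standing 18 mm out beyond the canister's wall. Shut, the origin is 62 mm and the disc's underside 80 mm above the bench. Snapped in by spring lugs (about 40 N straight up); once the rim is levered up 8 mm on the fulcrum side a pull of some 8 N takes it off.
- lid_grip (a point): Centre of the lid's grip, a straight dark bar on top of the disc: 60 mm long (the lid's x), 16 mm wide (y), 34 mm high (from z = 24 to 58 mm in the lid's frame).
- bar: Pry bar, 200 mm long, 0.2 kg, loose on the bench. Origin: middle of the handle, on its underside; +x towards the tip, z up. Wooden handle x -50 to 50, 24 mm wide, z 0 to 22. Flat steel blade x 50 to 150, 20 mm wide, 6 mm thick (z 8 to 14). Balance point near x = 30 mm.
- bar_tip (a point): Middle of the blade's tip edge. With the bar level on the fulcrum and the tip 45 mm from the canister's axis, there is 8 mm between blade and rim; let go, the handle sinks until the tip bears under the rim, and it stays so. Pressing the handle's end down (about 12 N) towards the bench lifts the rim: 0.33 rad from level gives 10 to 15 mm, enough; the lid then stays tilted on the tip.
- mat: Fixed round cork mat, radius 90 mm, 6 mm thick. Origin: centre of its underside, on the bench.
- flask: Small glass conical flask, radius 36 mm, 125 mm high. Origin: centre of its underside. Leave alone.
- flask2: Large glass conical flask, radius 45 mm, 150 mm high. Origin: centre of its underside. Leave alone.
- jar: Amber jar with white cap, radius 30 mm, 75 mm high. Origin: centre of its underside. Leave alone.
- wash_bottle: White plastic bottle, radius 34 mm, 160 mm high. Origin: centre of its underside. Leave alone.
Not all that is in view belongs to the job. What is shaped like the lid but purple is not meant. Leave any blue look-alike of the stand alone.

How it is judged:
By the outcome, as a careful person would: the job done as asked, in the order asked, and still so for the second after the job is handed in, with the robot touching nothing.
It also fails if it takes over 53 s, if anything falls off the work surface, if the arm or the gripper's body presses on something with over 40 N, if the wrist force passes 120 N, or if a joint passes its speed limit or range.

## Working session

There is one attempt and no reset: what is moved stays moved. The work goes in short steps, Python scripts to look and compute and a shell command to move; the robot and the scene stay as the last step left them, time stands still between calls to the robot, and variables do not carry over. Pictures are saved under pics/ and viewed, and the job is handed in when it is done.

```bash
ls; mkdir -p pics; python3 - <<'E'
from rig import robot
import cv2,numpy as np
print(robot.observe()); print(robot.tcp_to_tips)
for n in ["scene","side","wrist"]:
    c=robot.get_calibration(n); print(n,{k:np.round(v,4).tolist() for k,v in c.items()})
    cv2.imwrite(f"pics/{n}0.png",robot.get_image(n)[:,:,::-1])
E
```

```text
pics
{'clock': 0.0, 'qpos': array([-1.41009598e+00,  2.45798113e-01,  1.55903656e+00,  1.02365184e-05,
        1.33871176e+00, -1.74080823e-01]), 'qvel': array([-0.00053327, -0.00223368,  0.00041464, -0.00089462,  0.0018136 ,
        0.00119899]), 'effort': array([-7.49345309e-04, -4.29514575e+01, -3.26129115e+01, -1.95923071e-04,
        5.28437129e-03, -1.18004891e-05]), 'tcp_pos': array([ 0.2134996 , -0.61337859,  0.25217838]), 'orientation': array([-3.14124445e+00,  1.92252364e-03, -1.23601719e+00]), 'contact_force': array([ 0.20584483, -0.37944691, -0.17579073]), 'wrist_torque': array([ 0.02892535, -0.04592031, -0.03551579]), 'grip_width': 0.9996331546136802}
0.022
scene {'fx': 366.5772, 'fy': 366.5772, 'cx': 253.0797, 'cy': 185.2252, 'R': [[0.7595, 0.6505, -0.0024], [0.3476, -0.4089, -0.8438], [-0.5499, 0.64, -0.5366]], 't': [-0.3302, -0.1269, 1.4652]}
side {'fx': 377.7578, 'fy': 377.7578, 'cx': 257.7578, 'cy': 190.3073, 'R': [[-0.9934, -0.1142, 0.0141], [-0.0825, 0.621, -0.7795], [0.0802, -0.7755, -0.6263]], 't': [0.4825, 0.1207, 1.0254]}
wrist {'fx': 297.3186, 'fy': 297.3186, 'cx': 252.5305, 'cy': 192.3741, 'R': [[0.3282, -0.9446, -0.0008], [-0.909, -0.3161, 0.2716], [-0.2568, -0.0884, -0.9624]], 't': [-0.6494, -0.0352, 0.3781]}
```

View pics/scene0.png

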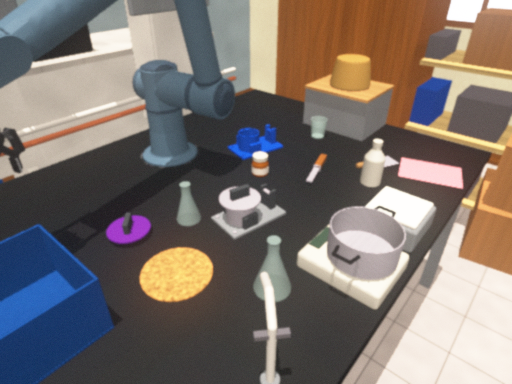

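View pics/side0.png

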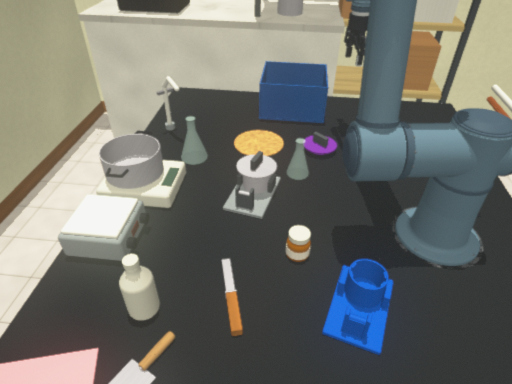

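View pics/wrist0.png

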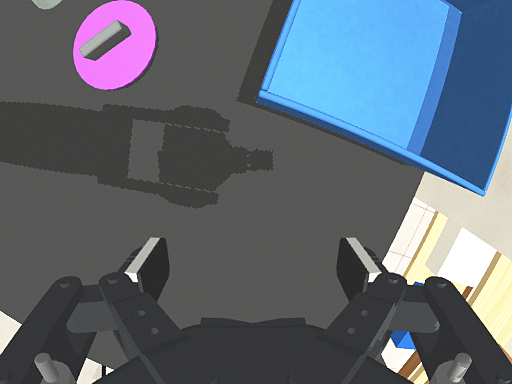

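Candidates. Bar: side (232,295), with the scraper at side (145,360) as a rival. Stand: grey at side (255,185), rival the blue one at (360,305). Lid: grey at (257,172), rival the purple one at (320,145). Next, close crops.

```bash
python3 - <<'E'
import cv2,numpy as np
s=cv2.imread('pics/side0.png'); c=cv2.imread('pics/scene0.png')
a=cv2.resize(s[250:384,100:260],None,fx=4,fy=4,interpolation=2)[:300*2]
b=cv2.resize(s[140:220,210:310],None,fx=6,fy=6,interpolation=2)
d=cv2.resize(c[140:245,200:345],None,fx=5,fy=5,interpolation=2)
cv2.imwrite('pics/c1.png',a);cv2.imwrite('pics/c2.png',b);cv2.imwrite('pics/c3.png',d)
E
```

```text
(no output)
```

View pics/c1.png

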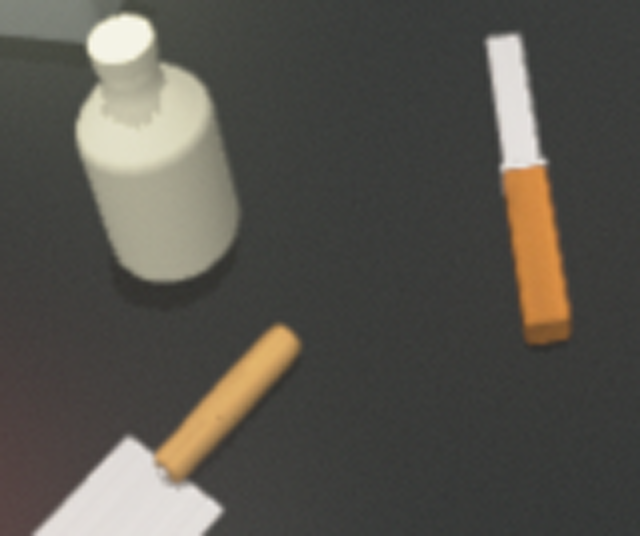

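View pics/c2.png

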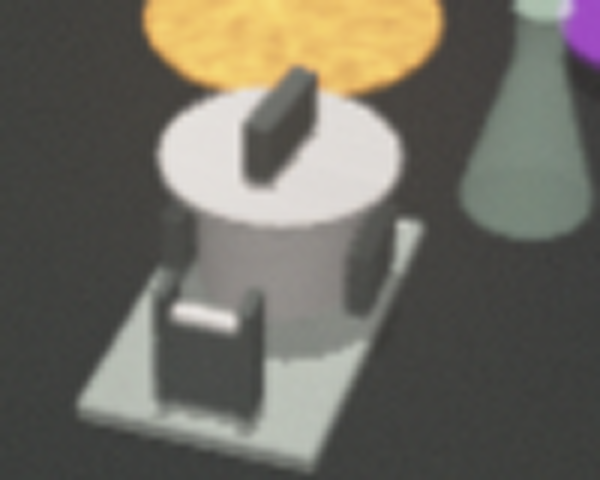

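View pics/c3.png

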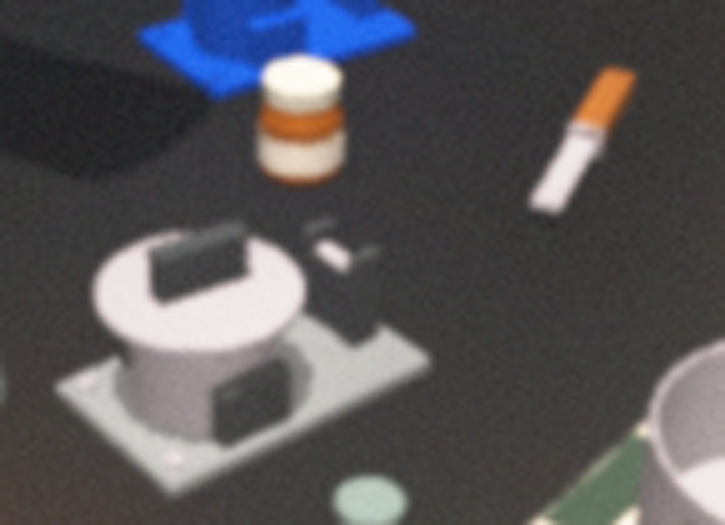

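The bar is at side crop (525,190): narrow blade, box handle. The grey stand's fulcrum points toward the camera at crop2 (205,320). Now measuring.

```bash
cat > h.py <<'E'
import numpy as np,cv2
from rig import robot
def ray(n,u,v,c=None):
    c=c or robot.get_calibration(n); R=np.array(c['R']);t=np.array(c['t'])
    x=(u-c['cx'])/c['fx'];y=(v-c['cy'])/c['fy']
    if n=='wrist':
        r=np.hypot(x,y); d=np.array([x/r*np.sin(r),y/r*np.sin(r),np.cos(r)]) if r>1e-9 else np.array([0,0,1.])
    else: d=np.array([x,y,1.])
    return -R.T@t, R.T@d
def onz(n,u,v,z,c=None):
    o,d=ray(n,u,v,c); return o+d*(z-o[2])/d[2]
def proj(n,X,c=None):
    c=c or robot.get_calibration(n); p=np.array(c['R'])@np.array(X)+np.array(c['t'])
    if n=='wrist':
        th=np.arctan2(np.hypot(p[0],p[1]),p[2]);k=th/np.hypot(p[0],p[1])
        return np.array([c['cx']+c['fx']*k*p[0],c['cy']+c['fy']*k*p[1]])
    return np.array([c['cx']+c['fx']*p[0]/p[2],c['cy']+c['fy']*p[1]/p[2]])
E
python3 - <<'E'
from h import *
np.set_printoptions(precision=4,suppress=True)
s=cv2.imread('pics/side0.png'); c=cv2.imread('pics/scene0.png')
cal={n:robot.get_calibration(n) for n in('side','scene')}
for n,im in(('side',s),('scene',c)):
    hsv=cv2.cvtColor(im,cv2.COLOR_BGR2HSV)
    def blobs(m,name,z,mina=15):
        k,l,st,ce=cv2.connectedComponentsWithStats(m.astype(np.uint8))
        for i in range(1,k):
            if st[i,4]>=mina:
                ys,xs=np.where(l==i)
                P=np.array([onz(n,u,v,z,cal[n])[:2] for u,v in zip(xs,ys)]);
                if np.linalg.norm(P.mean(0))>1.2: continue
                # weight by ground area approx by min rect
                r=cv2.minAreaRect((P*1000).astype(np.float32))
                print(n,name,ce[i].round(1),st[i,4],'rect c',np.round(r[0],0),'size',np.round(r[1],0),'ang',round(r[2],1))
    H,S,V=hsv[...,0],hsv[...,1],hsv[...,2]
    blobs((H>5)&(H<20)&(S>150)&(V>90),'orange',0.022)
    blobs((H>15)&(H<32)&(S>90)&(V>150),'mat',0.006,100)
    blobs((S<40)&(V>170),'white z11',0.014,20)
    blobs((S<40)&(V>170),'lid z104',0.086,300) if 0 else None
# lid top disc at z=.086
E
```

```text
side orange [495.7 105.3] 89 rect c [-435. -807.] size [ 25. 161.] ang 0.2
side orange [297.6 246.5] 142 rect c [372. 108.] size [39. 57.] ang 89.8
side orange [233.8 313.7] 464 rect c [501. 319.] size [ 23. 104.] ang 16.6
side mat [423.9  87.1] 561 rect c [ -247. -1271.] size [848. 162.] ang 75.9
side mat [347.8  79.6] 700 rect c [  160. -1043.] size [349. 128.] ang 84.4
side mat [258.3 142.3] 1012 rect c [ 529. -400.] size [179. 172.] ang 8.0
side mat [156.3 349.8] 385 rect c [642. 410.] size [86. 19.] ang 62.0
side white z11 [135.  132.3] 28882 rect c [1009. -679.] size [1706. 2209.] ang 0.0
side white z11 [502.3  94.5] 150 rect c [-519. -938.] size [ 35. 246.] ang 0.1
side white z11 [189.7 118.2] 25 rect c [ 817. -524.] size [28. 25.] ang 8.1
side white z11 [300.3 140.5] 28 rect c [ 378. -418.] size [26. 21.] ang 7.9
side white z11 [256.3 166.8] 575 rect c [ 518. -239.] size [129. 126.] ang 7.6
side white z11 [507.  182.5] 155 rect c [-268. -250.] size [128.  34.] ang 68.8
side white z11 [230.7 201.5] 125 rect c [577. -60.] size [31. 91.] ang 11.3
side white z11 [243.6 192.1] 31 
[... 2262 characters left out ...]
e z11 [372.8 240.8] 6210 rect c [829.  60.] size [239. 501.] ang 3.5
scene white z11 [244.3 209.5] 1133 rect c [ 467. -103.] size [193. 216.] ang 78.0
scene white z11 [457.3 326.9] 12776 rect c [1109.  -45.] size [200. 598.] ang 2.7
scene white z11 [273.6 239.9] 89 rect c [ 644. -158.] size [30. 33.] ang 38.6
scene white z11 [427.  255.7] 27 rect c [984.  53.] size [ 7. 39.] ang 3.6
scene white z11 [269.6 326.8] 1137 rect c [ 785. -359.] size [ 37. 300.] ang 38.8
scene white z11 [404.3 295. ] 26 rect c [ 989. -113.] size [ 8. 40.] ang 1.0
scene white z11 [357.7 367.7] 45 rect c [ 989. -344.] size [44. 11.] ang 67.3
scene white z11 [368.8 376.8] 22 rect c [1013. -346.] size [11. 16.] ang 76.3
```

```bash
python3 - <<'E'
from h import *
np.set_printoptions(precision=4,suppress=True)
for n,pts in (('side',[(223.3,207.5),(262.5,217.5),(280.3,177)]),('scene',[(212,218),(235,238),(286,212)])):
    print(n,[onz(n,*p,.012)[:2] for p in pts])
print('ridge',onz('side',244.2,193,.066),onz('scene',266.4,191.4,.066))
for n in('side','scene'):
    im=cv2.imread(f'pics/{n}0.png'); hsv=cv2.cvtColor(im,cv2.COLOR_BGR2HSV)
    m=((hsv[...,1]<40)&(hsv[...,2]>(170 if n=='side' else 195))).astype(np.uint8)
    k,l,st,ce=cv2.connectedComponentsWithStats(m)
    i=max(range(1,k),key=lambda i:st[i,4] if np.hypot(*(ce[i]-((256,167) if n=='side' else (241,200))))<14 else 0)
    print(st[i]); cs,_=cv2.findContours((l==i).astype(np.uint8),0,2)
    h=cv2.convexHull(cs[0])[:,0].astype(float)
    P=np.array([onz(n,u,v,.086)[:2] for u,v in h])
    print(n,'disc',cv2.minEnclosingCircle((P*1000).astype(np.float32)), [onz(n,*p,.086)[:2] for p in [h.mean(0)]])
# grip top ends, z .120
for n,a,b in(('side',(210+298/6-1,140+70/6+1),(210+262/6-1.5,140+125/6-1.5)),('scene',(200+242/5,140+228/5),(200+155/5,140+255/5))):
    A,B=onz(n,*a,.12),onz(n,*b,.12); print(n,'grip',A,B,np.degrees(np.arctan2(*(A-B)[1::-1])),np.linalg.norm(A-B))
E
```

```text
side [array([ 0.5878, -0.0219]), array([0.472 , 0.0053]), array([ 0.4357, -0.1895])]
scene [array([ 0.4427, -0.1969]), array([ 0.5564, -0.2187]), array([ 0.5925, -0.0303])]
ridge [ 0.528  -0.0293  0.066 ] [ 0.5265 -0.0447  0.066 ]
[237 155  40  23 575]
side disc ((507.585693359375, -138.68954467773438), 59.66510772705078) [array([ 0.5014, -0.1328])]
[219 189  42  21 528]
scene disc ((506.28399658203125, -143.7783203125), 59.8668098449707) [array([ 0.5147, -0.1492])]
side grip [ 0.5026 -0.1552  0.12  ] [ 0.5172 -0.118   0.12  ] -111.39766228117433 0.03990729922071102
scene grip [ 0.5195 -0.1189  0.12  ] [ 0.5011 -0.1711  0.12  ] 70.57421370239183 0.05532809668170525
```

```bash
cat >> h.py <<'E'
from scipy.spatial.transform import Rotation as Ro
def cur():
    s=robot.observe(); return np.array(s['tcp_pos']),Ro.from_euler('xyz',s['orientation'])
def down(yaw,tilt=0,about='x'):
    "tool pointing down, tool x at world yaw; extra turn about tool axis"
    return Ro.from_euler('xyz',[np.pi,0,yaw])*Ro.from_euler(about,tilt)
def plan(pos,R):
    p,r=cur(); d=r.inv()*R
    v=d.as_rotvec(); s=r.inv().apply(np.array(pos)-p)
    print('turn',v.round(3),'shift',s.round(4),'rows',max(np.linalg.norm(v)/.1499,np.linalg.norm(s)/.05).round(1))
E
python3 - <<'E'
from h import *
plan([.51,.27,.22],down(np.radians(17.4)))
E
```

```text
turn [-1.00e-03  1.00e-03 -1.54e+00] shift [-0.737  -0.5703  0.0337] rows 18.7
```

```bash
python3 -m creep '[0,0,-0.4,-0.2,-0.155,0.009,1, 0,0,-0.4,-0.2,-0.155,0.009,1, 0,0,-0.4,-0.2,-0.155,0.009,1, 0,0,-0.4,-0.2,-0.155,0.009,1, 0,0,-0.4,-0.2,-0.155,0.009,1]' 60
python3 - <<'E'
from h import *
plan([.51,.27,.22],down(np.radians(17.4)))
E
```

```text
clock: 0.65
tcp_pos: [0.2934, -0.375, 0.2439]
orientation: [-3.141, 0.0, -0.837]
contact_force: [0.2, -0.1, -0.1]
grip_width: 0.999
turn [-1.00e-03  0.00e+00 -1.14e+00] shift [-0.3337 -0.5929  0.0243] rows 13.6
```

```bash
python3 -m creep '[0,0,-0.42,-0.123,-0.218,0.009,1, 0,0,-0.42,-0.123,-0.218,0.009,1, 0,0,-0.42,-0.123,-0.218,0.009,1, 0,0,-0.42,-0.123,-0.218,0.009,1, 0,0,-0.42,-0.123,-0.218,0.009,1]'
python3 - <<'E'
from h import *
plan([.51,.27,.22],down(np.radians(17.4)))
E
```

```text
clock: 1.15
tcp_pos: [0.3724, -0.1382, 0.2354]
orientation: [3.142, -0.001, -0.417]
contact_force: [1.6, -0.9, -0.4]
grip_width: 1.003
turn [ 0.    -0.001 -0.72 ] shift [-0.0394 -0.4289  0.0153] rows 8.6
```

```bash
python3 -m creep '[0,0,-0.42,-0.023,-0.246,0.009,1, 0,0,-0.42,-0.023,-0.246,0.009,1, 0,0,-0.42,-0.023,-0.246,0.009,1, 0,0,-0.42,-0.023,-0.246,0.009,1, 0,0,-0.42,-0.023,-0.246,0.009,1]'
python3 - <<'E'
from h import *
plan([.51,.27,.22],down(np.radians(17.4)))
E
```

```text
clock: 1.65
tcp_pos: [0.4508, 0.0966, 0.2264]
orientation: [3.142, -0.0, 0.005]
contact_force: [0.4, -0.9, 1.1]
grip_width: 1.001
turn [ 0.    -0.    -0.299] shift [ 0.06   -0.1731  0.0064] rows 3.7
```

```bash
python3 -m creep '[0,0,-0.299,0.06,-0.173,0.006,1, 0,0,-0.299,0.06,-0.173,0.006,1, 0,0,-0.299,0.06,-0.173,0.006,1, 0,0,-0.299,0.06,-0.173,0.006,1, 0,0,-0.299,0.06,-0.173,0.006,1]'
python3 - <<'E'
from h import *
import pickle
c=robot.get_calibration('wrist'); im=robot.get_image('wrist'); pickle.dump(c,open('w1.pkl','wb'))
cv2.imwrite('pics/w1.png',im[:,:,::-1]); print(cur()[0])
E
```

```text
clock: 2.15
tcp_pos: [0.5102, 0.2706, 0.2198]
orientation: [-3.141, 0.0, 0.307]
contact_force: [-0.5, -0.8, 0.2]
grip_width: 1.001
[0.50983593 0.26884572 0.21970904]
```

View pics/w1.png

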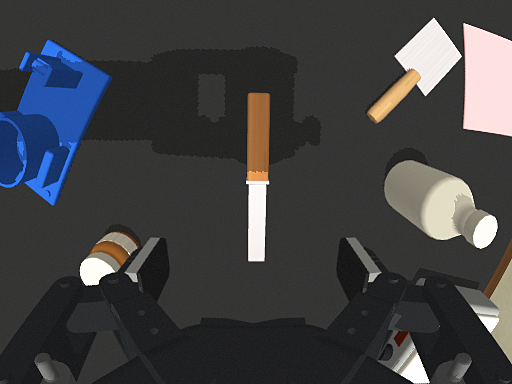

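The wrist view shows the bar nearly aligned: handle from (258,93) to (258,181), tip at (257,262).

```bash
python3 - <<'E'
from h import *
import pickle
np.set_printoptions(precision=4,suppress=True)
c=pickle.load(open('w1.pkl','rb')); im=cv2.imread('pics/w1.png'); hsv=cv2.cvtColor(im,cv2.COLOR_BGR2HSV)
for nm,m,z,lo in(('handle',(hsv[...,1]>130)&(hsv[...,0]<22)&(hsv[...,2]>60),.022,0),('blade',(hsv[...,1]<40)&(hsv[...,2]>170),.014,0)):
    mm=np.zeros(m.shape,np.uint8); mm[80:290,225:290]=m[80:290,225:290]
    cs,_=cv2.findContours(mm,0,1); k=max(cs,key=cv2.contourArea)[:,0]
    P=np.array([onz('wrist',u,v,z,c)[:2]*1000 for u,v in k],np.float32)
    r=cv2.minAreaRect(P); print(nm,r, cv2.fitLine(P,2,0,.01,.01).ravel())
for u,v,z in((257.5,93,.022),(258,181,.022),(257,261.5,.014)): print(onz('wrist',u,v,z,c))
E
```

```text
handle ((503.06597900390625, 310.6032409667969), (23.564422607421875, 94.72979736328125), 17.421037673950195) [  0.2955  -0.9554 502.6656 311.0435]
blade ((532.77490234375, 214.38107299804688), (24.899185180664062, 100.629150390625), 17.624685287475586) [  0.2896  -0.9572 531.0133 218.1386]
[0.4882 0.3555 0.022 ]
[0.5179 0.2645 0.022 ]
[0.5491 0.1645 0.014 ]
```

```bash
python3 - <<'E'
from h import *
plan([.508,.295,.026],down(.306))
E
```

```text
turn [ 0.     0.001 -0.   ] shift [ 0.0064 -0.0255  0.1937] rows 3.9
```

```bash
python3 -m creep '[0,0,0,0.006,-0.0255,0.05,0.7, 0,0,0,0.006,-0.0255,0.1,0.6, 0,0,0,0.006,-0.0255,0.15,0.6, 0,0,0,0.006,-0.0255,0.18,0.6, 0,0,0,0.006,-0.0255,0.1935,0.6]' 60
python3 -m creep '[0,0,0,0,0,0,0.1, 0,0,0,0,0,0,0.1, 0,0,0,0,0,0,0.1, 0,0,0,0,0,0,0.1, 0,0,0,0,0,0,0.1]' 80
python3 - <<'E'
from h import *
cv2.imwrite('pics/w2.png',robot.get_image('wrist')[:,:,::-1]); print(robot.observe()['grip_width'])
E
```

```text
clock: 2.7
tcp_pos: [0.505, 0.2913, 0.0227]
orientation: [3.141, 0.008, 0.302]
contact_force: [-0.8, -0.6, -0.7]
grip_width: 0.599
clock: 3.2
tcp_pos: [0.5097, 0.294, 0.0291]
orientation: [3.141, -0.003, 0.303]
contact_force: [-1.0, -0.5, 5.8]
grip_width: 0.254
0.2577277567021749
```

View pics/w2.png

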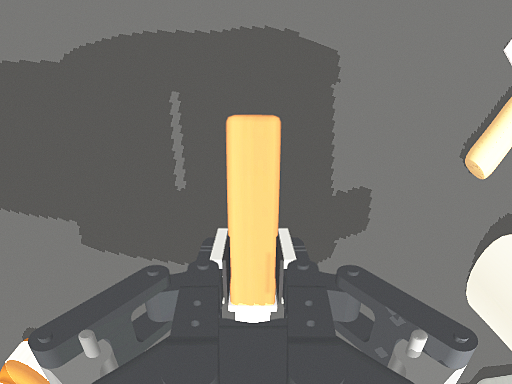

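```bash
python3 - <<'E'
from h import *
o=robot.observe();print(o['tcp_pos'],o['contact_force'],o['clock'])
plan([.548,.075,.15],down(-.1885))
E
python3 -m creep '[0,0,0,0,0,-0.02,0.1, 0,0,0,0,0,-0.05,0.1, 0,0,0,0,0,-0.09,0.1, 0,0,0,0,0,-0.12,0.1, 0,0,0,0,0,-0.12,0.1]'
python3 - <<'E'
from h import *
plan([.548,.075,.15],down(-.1885))
E
```

```text
[0.50964946 0.29395389 0.02907814] [-0.52388314 -1.17998677  6.35183489] 3.25
turn [-0.001 -0.003  0.492] shift [-0.0284  0.2204 -0.121 ] rows 5.1
clock: 3.75
tcp_pos: [0.5112, 0.2948, 0.1527]
orientation: [-3.141, -0.011, 0.303]
contact_force: [1.4, 0.4, -1.1]
grip_width: 0.259
turn [-0.003 -0.01   0.492] shift [-0.0305  0.2208  0.0023] rows 4.5
```

```bash
python3 -m creep '[0,0,0.1,-0.006,0.045,0,0.1, 0,0,0.2,-0.012,0.09,0,0.1, 0,0,0.3,-0.018,0.135,0,0.1, 0,0,0.4,-0.024,0.18,0,0.1, 0,0,0.492,-0.0305,0.221,0.002,0.1]'
python3 -m creep '[0,0,0,0,0,0,0.1]'
python3 - <<'E'
from h import *
plan([.548,.075,.15],down(-.1885))
for n in('side','scene'):
    im=robot.get_image(n)[:,:,::-1]; cv2.imwrite(f'pics/{n}3.png',im)
s=cv2.imread('pics/side3.png')[110:260,190:330]; c=cv2.imread('pics/scene3.png')[120:240,190:340]
cv2.imwrite('pics/c4.png',np.hstack([cv2.resize(s,(390,418),interpolation=2),cv2.resize(c,(410,418),interpolation=2)]))
E
```

```text
clock: 4.25
tcp_pos: [0.5445, 0.0717, 0.1439]
orientation: [3.141, 0.001, -0.193]
contact_force: [1.4, 0.3, -2.2]
grip_width: 0.256
clock: 4.35
tcp_pos: [0.5449, 0.0694, 0.1436]
orientation: [3.14, 0.001, -0.196]
contact_force: [-0.5, 1.5, -1.5]
grip_width: 0.256
turn [ 0.001  0.001 -0.007] shift [ 0.002  -0.0061 -0.0064] rows 0.2
```

View pics/c4.png

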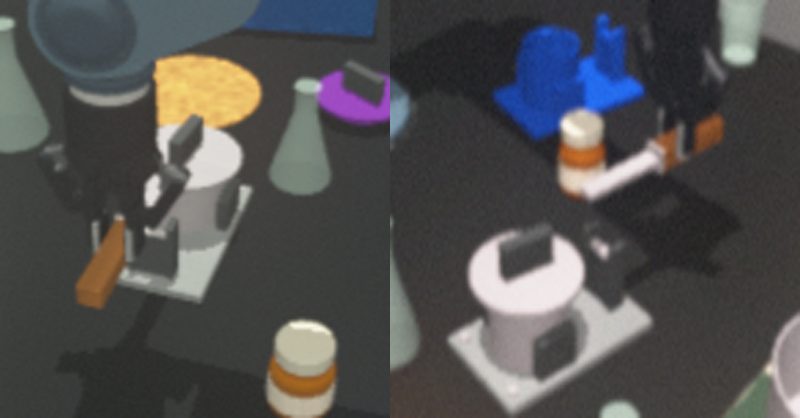

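```bash
python3 - <<'E'
from h import *
np.set_printoptions(precision=4,suppress=True)
print('tip',onz('scene',263.2,175.4,.1255)); p,r=cur(); print(p,r.as_euler('xyz'))
b=np.array([.187,.982,0]); u=-b
print('pred tip',p+np.array([*(.135*u[:2]),0]))
im=cv2.imread('pics/scene3.png')
cv2.imwrite('pics/c5.png',cv2.resize(im[145:200,250:320],None,fx=9,fy=9,interpolation=2))
E
```

```text
tip [ 0.5217 -0.0553  0.1255]
[0.5442 0.0728 0.1437] [-3.1415  0.0023 -0.1907]
pred tip [ 0.519  -0.0598  0.1437]
```

View pics/c5.png

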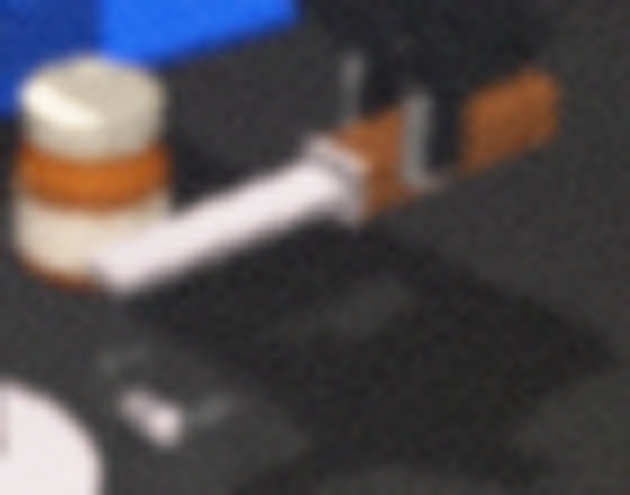

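```bash
python3 - <<'E'
from h import *
plan([.548,.075,.115],down(-.1885))
E
python3 -m creep '[0,0,0,0.003,-0.003,0.015,0.1, 0,0,0,0.003,-0.003,0.029,0.1, 0,0,0,0.003,-0.003,0.029,0.1, 0,0,0,0.003,-0.003,0.029,0.1]'
python3 - <<'E'
from h import *
plan([.548,.075,.115],down(-.1885))
for n in('side','scene'):
    im=robot.get_image(n)[:,:,::-1]; cv2.imwrite(f'pics/{n}4.png',im)
s=cv2.imread('pics/side4.png')[140:230,205:295]; c=cv2.imread('pics/scene4.png')[150:240,215:305]
cv2.imwrite('pics/c6.png',np.hstack([cv2.resize(s,(400,400),interpolation=2),cv2.resize(c,(400,400),interpolation=2)]))
E
```

```text
turn [-0.     0.002 -0.002] shift [ 0.0033 -0.0029  0.0286] rows 0.6
clock: 4.85
tcp_pos: [0.5478, 0.0766, 0.1151]
orientation: [3.141, 0.002, -0.188]
contact_force: [0.8, -0.2, -1.4]
grip_width: 0.259
turn [0.    0.002 0.001] shift [0.0005 0.0016 0.0001] rows 0.0
```

View pics/c6.png

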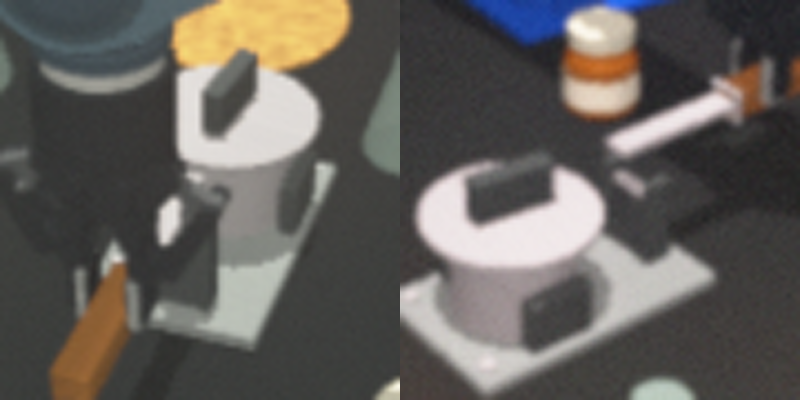

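```bash
python3 -m creep '[0,0,0,0,0.001,0.012,0.1, 0,0,0,0,0.001,0.022,0.1, 0,0,0,0,0.001,0.024,0.1, 0,0,0,0,0.001,0.024,0.1, 0,0,0,0,0.001,0.024,0.1]'
python3 - <<'E'
from h import *
print(robot.observe()['contact_force'],cur()[0])
for n in('side','scene'):
    im=robot.get_image(n)[:,:,::-1]; cv2.imwrite(f'pics/{n}5.png',im)
s=cv2.imread('pics/side5.png')[140:230,205:295]; c=cv2.imread('pics/scene5.png')[165:225,240:300]
cv2.imwrite('pics/c7.png',np.hstack([cv2.resize(s,(400,400),interpolation=2),cv2.resize(c,(400,400),interpolation=2)]))
E
```

```text
clock: 5.45
tcp_pos: [0.5484, 0.0748, 0.0919]
orientation: [-3.142, -0.0, -0.189]
contact_force: [-0.1, 0.4, -1.7]
grip_width: 0.257
[-0.07534043  0.38175845 -1.65912997] [0.54842447 0.07484728 0.09192847]
```

View pics/c7.png

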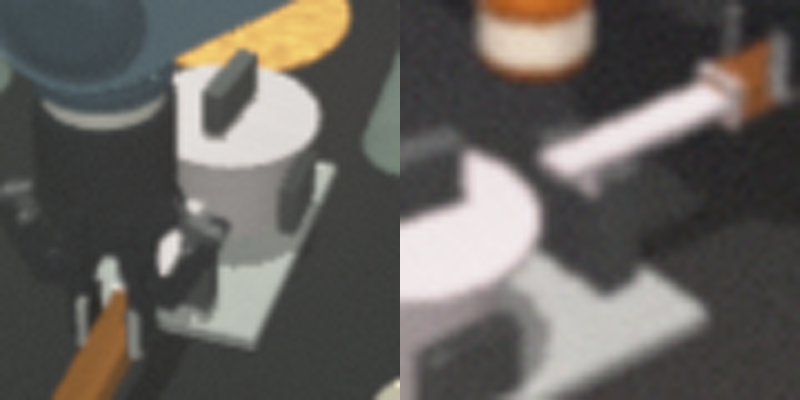

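```bash
python3 - <<'E'
from h import *
c=cv2.imread('pics/scene5.png'); x0,y0,f=250,165,18
im=cv2.resize(c[y0:y0+33,x0:x0+44],None,fx=f,fy=f,interpolation=2)
A=np.array([.507,-.141]);b=np.array([.187,.982]);n=np.array([-.982,.187])
for x,y,z,col in [(106,17,78,(0,0,255)),(106,-17,78,(0,0,255)),(106,10,78,(0,255,0)),(106,-10,78,(0,255,0)),(85,10,78,(255,0,0)),(85,-10,78,(255,0,0)),(185,10,78,(255,0,0)),(185,-10,78,(255,0,0)),(60,0,86,(0,255,255))]:
    P=A+b*x/1000+n*y/1000; u,v=proj('scene',[*P,z/1000]); cv2.circle(im,(int((u+.5-x0)*f),int((v+.5-y0)*f)),4,col,-1)
cv2.imwrite('pics/c8.png',im)
E
```

```text
(no output)
```

View pics/c8.png

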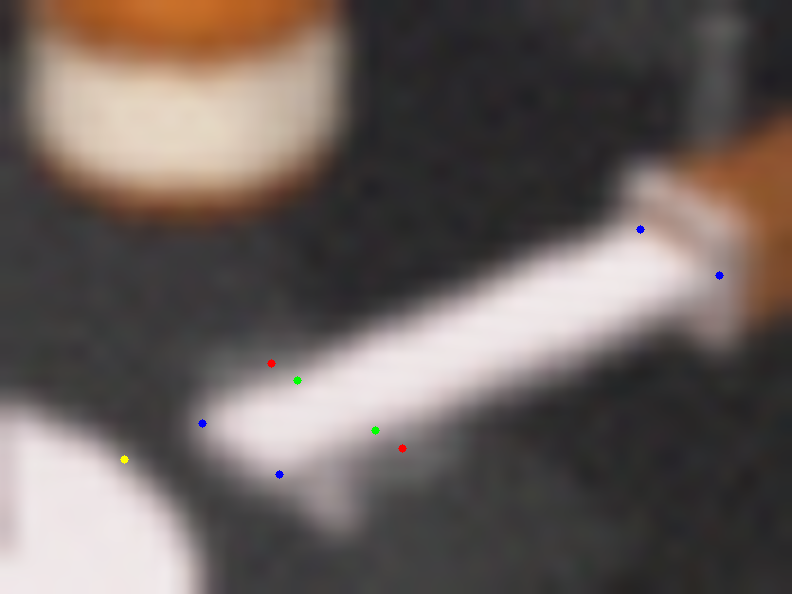

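```bash
python3 -m creep '[0,0,0,0,0.01,0.001,0.1, 0,0,0,0,0.02,0.001,0.1, 0,0,0,0,0.028,0.001,0.1, 0,0,0,0,0.033,0.001,0.1, 0,0,0,0,0.033,0.001,0.1]'; python3 -m creep '[0,0,0,0,0.002,0,0.1, 0,0,0,0,0.004,0,0.1,0,0,0,0,0.004,0,0.1]'
```

```text
clock: 6.05
tcp_pos: [0.5421, 0.0416, 0.091]
orientation: [3.142, -0.0, -0.19]
contact_force: [0.4, 0.1, -1.3]
grip_width: 0.251
clock: 6.35
tcp_pos: [0.5414, 0.0385, 0.0909]
orientation: [3.142, 0.0, -0.189]
contact_force: [-0.6, 1.1, -2.3]
grip_width: 0.256
```

```bash
python3 -m creep '[0,0,0,0,0.002,0,0.1, 0,0,0,0,0.003,0,0.1,0,0,0,0,0.003,0,0.1]'; python3 -m creep '[0,0,0,0,0.002,0,0.1, 0,0,0,0,0.003,0,0.1,0,0,0,0,0.003,0,0.1]'
python3 - <<'E'
from h import *
print(robot.observe()['contact_force'],cur()[0])
cv2.imwrite('pics/scene6.png',robot.get_image('scene')[:,:,::-1]); c=cv2.imread('pics/scene6.png')
cv2.imwrite('pics/c9.png',cv2.resize(c[160:230,220:305],None,fx=8,fy=8,interpolation=2))
E
```

```text
clock: 6.65
tcp_pos: [0.5408, 0.0356, 0.0909]
orientation: [-3.142, 0.0, -0.189]
contact_force: [-0.5, -1.0, -1.8]
grip_width: 0.255
clock: 6.95
tcp_pos: [0.5402, 0.0325, 0.0909]
orientation: [-3.142, -0.0, -0.189]
contact_force: [-0.2, -0.0, -2.1]
grip_width: 0.257
[-0.20119836 -0.04609603 -2.08763492] [0.54023726 0.03251588 0.09091856]
```

View pics/c9.png

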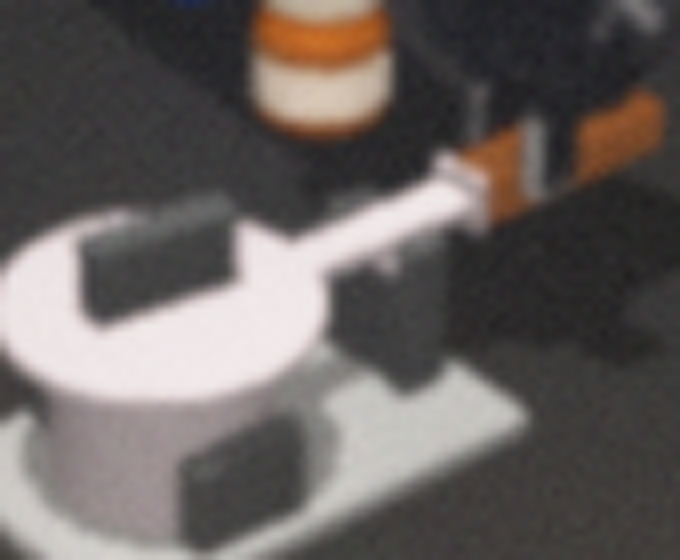

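```bash
python3 -m creep '[0,0,0,0,0.001,0,0.1, 0,0,0,0,0.002,0,0.1,0,0,0,0,0.002,0,0.1]'; python3 -m creep '[0,0,0,0,0.001,0,0.1, 0,0,0,0,0.002,0,0.1,0,0,0,0,0.002,0,0.1]'
```

```text
clock: 7.3
tcp_pos: [0.5399, 0.0306, 0.0909]
orientation: [-3.142, 0.0, -0.189]
contact_force: [-0.2, 0.2, -1.2]
grip_width: 0.259
clock: 7.6
tcp_pos: [0.5398, 0.0297, 0.0911]
orientation: [-3.139, -0.0, -0.19]
contact_force: [0.8, 5.7, -1.4]
grip_width: 0.259
```

```bash
python3 -m creep '[0,0,0,0,-0.005,0,0.1, 0,0,0,0,-0.005,0.002,0.1,0,0,0,0,-0.005,0.004,0.1,0,0,0,0,-0.005,0.004,0.1]'
```

```text
clock: 8.0
tcp_pos: [0.5405, 0.0336, 0.0868]
orientation: [3.142, 0.0, -0.189]
contact_force: [-0.5, 1.3, -0.3]
grip_width: 0.253
```

```bash
python3 -m creep '[0,0,0,0,0,0,0.4, 0,0,0,0,0,0,0.5,0,0,0,0,0,0,0.5,0,0,0,0,0,0,0.5,0,0,0,0,0,0,0.5]'; python3 -m creep '[0,0,0,0,0,-0.02,0.5, 0,0,0,0,0,-0.05,0.5,0,0,0,0,-0.04,-0.08,0.2,0,0,0,0,-0.055,-0.08,0,0,0,0,0,-0.055,-0.08,0]'
python3 - <<'E'
from h import *
print(robot.observe()['contact_force'],cur()[0])
for n in('side','scene'):
    im=robot.get_image(n)[:,:,::-1]; cv2.imwrite(f'pics/{n}7.png',im)
s=cv2.imread('pics/side7.png')[140:260,190:310]; c=cv2.imread('pics/scene7.png')[150:240,220:310]
cv2.imwrite('pics/c10.png',np.hstack([cv2.resize(s,(400,400),interpolation=2),cv2.resize(c,(400,400),interpolation=2)]))
E
```

```text
clock: 8.5
tcp_pos: [0.5405, 0.0336, 0.087]
orientation: [3.142, -0.0, -0.189]
contact_force: [-0.2, -0.1, -0.5]
grip_width: 0.499
clock: 9.0
tcp_pos: [0.5512, 0.0892, 0.1676]
orientation: [-3.141, -0.002, -0.186]
contact_force: [-1.3, -0.3, 0.4]
grip_width: 0.003
[-1.32648158 -0.28620508  0.35216946] [0.55124852 0.08915694 0.16761305]
```

View pics/c10.png

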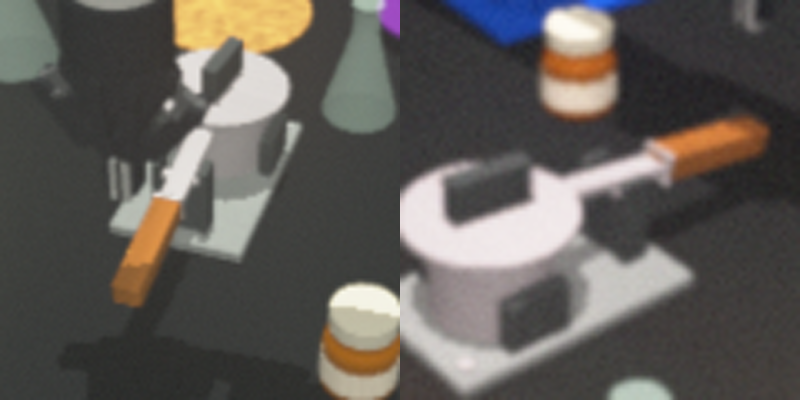

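```bash
python3 -m creep '[0,0,0,0,-0.003,0.04,0,0,0,0,0,-0.003,0.07,0,0,0,0,0,-0.003,0.08,0,0,0,0,0,-0.003,0.085,0,0,0,0,0,-0.003,0.09,0]'; python3 -m creep '[0,0,0,0,0,0.005,0,0,0,0,0,0,0.01,0,0,0,0,0,0,0.015,0,0,0,0,0,0,0.02,0,0,0,0,0,0,0.02,0]'
python3 - <<'E'
from h import *
print(robot.observe()['contact_force'],cur()[0])
for n in('side','scene'):
    im=robot.get_image(n)[:,:,::-1]; cv2.imwrite(f'pics/{n}8.png',im)
s=cv2.imread('pics/side8.png')[140:260,190:310]; c=cv2.imread('pics/scene8.png')[150:240,220:310]
cv2.imwrite('pics/c11.png',np.hstack([cv2.resize(s,(400,400),interpolation=2),cv2.resize(c,(400,400),interpolation=2)]))
E
```

```text
clock: 9.6
tcp_pos: [0.5518, 0.089, 0.0783]
orientation: [3.139, 0.001, -0.189]
contact_force: [-4.8, -4.2, 14.4]
grip_width: 0.001
clock: 10.1
tcp_pos: [0.5527, 0.0892, 0.0583]
orientation: [3.141, -0.002, -0.19]
contact_force: [-1.4, -0.9, 5.8]
grip_width: 0.001
[-1.38107801 -0.91853775  5.84212721] [0.55272562 0.08924054 0.05826699]
```

View pics/c11.png

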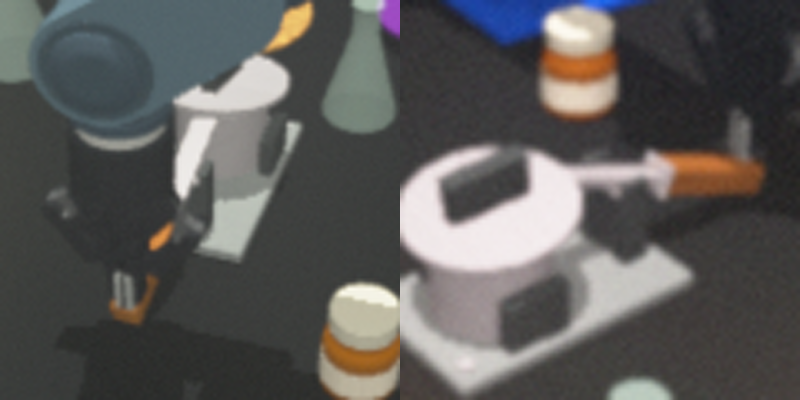

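```bash
python3 -m creep '[0,0,0,0,0,0.002,0,0,0,0,0,0,0.004,0,0,0,0,0,0,0.004,0]'; python3 -m creep '[0,0,0,0,0,-0.02,0,0,0,0,0,0,-0.06,0,0,0,0,0,0,-0.11,0,0,0,0,0,0,-0.15,0,0,0,0,0,0,-0.17,0.5]'
python3 - <<'E'
from h import *
print(robot.observe()['contact_force'],cur()[0])
for n in('side','scene'):
    im=robot.get_image(n)[:,:,::-1]; cv2.imwrite(f'pics/{n}9.png',im)
s=cv2.imread('pics/side9.png')[140:260,190:310]; c=cv2.imread('pics/scene9.png')[150:240,220:310]
cv2.imwrite('pics/c12.png',np.hstack([cv2.resize(s,(400,400),interpolation=2),cv2.resize(c,(400,400),interpolation=2)]))
E
```

```text
clock: 10.5
tcp_pos: [0.5526, 0.0895, 0.0541]
orientation: [3.141, -0.002, -0.19]
contact_force: [-0.6, -1.6, 5.7]
grip_width: 0.001
clock: 11.0
tcp_pos: [0.5529, 0.09, 0.2275]
orientation: [-3.141, -0.006, -0.19]
contact_force: [0.6, -0.7, 0.0]
grip_width: 0.154
[ 0.59451779 -0.67838807  0.01234767] [0.55288007 0.08998008 0.22754042]
```

View pics/c12.png

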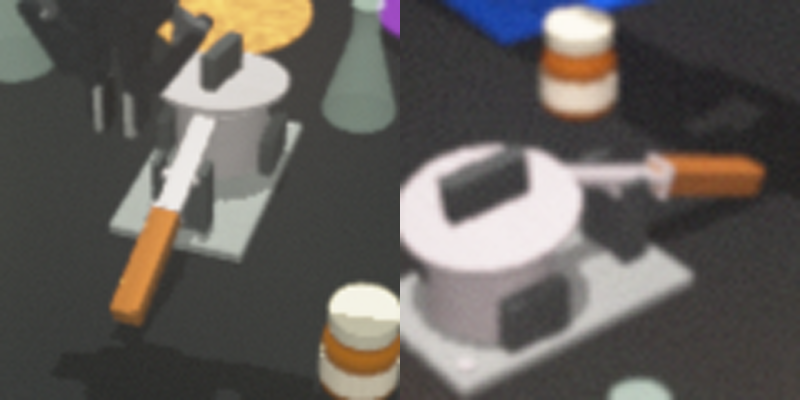

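```bash
python3 - <<'E'
from h import *
plan([.495,-.185,.25],down(-.339))
E
```

```text
turn [-0.002 -0.007  0.149] shift [-0.0053  0.281  -0.0232] rows 5.6
```

```bash
python3 -m creep '[0,0,0.03,-0.001,0.05,-0.022,0.8,0,0,0.06,-0.002,0.1,-0.022,0.8,0,0,0.09,-0.003,0.15,-0.022,0.8,0,0,0.12,-0.004,0.2,-0.022,0.8,0,0,0.149,-0.005,0.245,-0.022,0.8]'; python3 -m creep '[0,0,0,0,0.03,0,0.8,0,0,0,0,0.035,0,0.8,0,0,0,0,0.035,0,0.8]'
python3 - <<'E'
from h import *
import pickle
c=robot.get_calibration('wrist'); im=robot.get_image('wrist'); pickle.dump(c,open('w3.pkl','wb'))
cv2.imwrite('pics/w3.png',im[:,:,::-1]); print(cur()[0])
E
```

```text
clock: 11.6
tcp_pos: [0.4987, -0.1508, 0.243]
orientation: [-3.141, 0.003, -0.34]
contact_force: [0.8, -0.7, -0.1]
grip_width: 0.8
clock: 11.9
tcp_pos: [0.4879, -0.1824, 0.2434]
orientation: [-3.141, 0.003, -0.34]
contact_force: [0.6, 1.4, 0.4]
grip_width: 0.8
[ 0.48833012 -0.18157008  0.24367386]
```

View pics/w3.png

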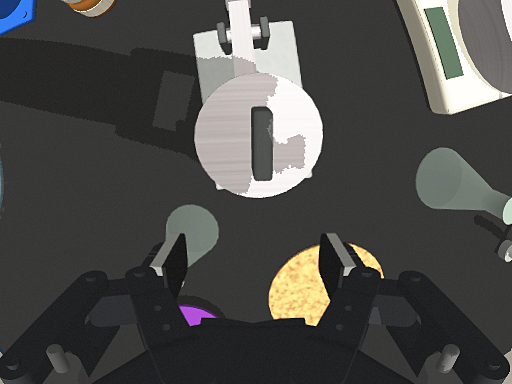

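```bash
python3 - <<'E'
from h import *
import pickle
np.set_printoptions(precision=4,suppress=True)
c=pickle.load(open('w3.pkl','rb')); im=cv2.imread('pics/w3.png'); 
g=im.max(2)[95:195,240:285]; m=(g<110).astype(np.uint8)
k,l,st,ce=cv2.connectedComponentsWithStats(m); i=1+np.argmax(st[1:,4]); print(st[i],ce[i]+[240,95])
cs,_=cv2.findContours((l==i).astype(np.uint8),0,1); K=max(cs,key=cv2.contourArea)[:,0]+[240,95]
P=np.array([onz('wrist',u,v,.122,c)[:2]*1000 for u,v in K],np.float32); print(cv2.minAreaRect(P))
for u,v in((260,107),(262,181)): print(onz('wrist',u,v,.127,c))
# lid disc outline
print('disc L,R,bot,top', [onz('wrist',u,v,.09,c)[:2] for u,v in((195,135),(323,133),(258,197),(258,73))])
print('flask',onz('scene',188,217,0.01),onz('side',298,171,.01), 'top', onz('scene',185,184,.125),onz('side',300.3,141,.125))
print('flask wrist base', [onz('wrist',u,v,.0,c)[:2] for u,v in((192,228),)])
E
```

```text
[  11   11   22   75 1504] [261.4056 143.2899]
((508.20855712890625, -145.50454711914062), (61.352195739746094, 17.24002456665039), 71.10274505615234)
[ 0.5168 -0.1169  0.127 ]
[ 0.4985 -0.1742  0.127 ]
disc L,R,bot,top [array([ 0.4524, -0.1204]), array([ 0.5657, -0.1581]), array([ 0.4878, -0.1966]), array([ 0.5265, -0.0864])]
flask [ 0.3825 -0.2383  0.01  ] [ 0.3807 -0.2324  0.01  ] top [ 0.3824 -0.2347  0.125 ] [ 0.3829 -0.2295  0.125 ]
flask wrist base [array([ 0.3824, -0.2341])]
```

```bash
python3 - <<'E'
from h import *
plan([.508,-.1455,.124],down(-.326))
E
```

```text
turn [-0.001  0.002 -0.013] shift [ 0.0068 -0.0404  0.1197] rows 2.5
```

```bash
python3 -m creep '[0,0,-0.013,0.007,-0.04,0.02,0.7,0,0,-0.013,0.007,-0.0404,0.06,0.7,0,0,-0.013,0.007,-0.0404,0.1,0.7,0,0,-0.013,0.007,-0.0404,0.119,0.7,0,0,-0.013,0.007,-0.0404,0.119,0.7]'
python3 -m creep '[0,0,0,0,0,0,0.4,0,0,0,0,0,0,0.05,0,0,0,0,0,0,0.05,0,0,0,0,0,0,0.05,0,0,0,0,0,0,0.05]' 80
python3 - <<'E'
from h import *
o=robot.observe();print(o['contact_force'],o['tcp_pos'],o['grip_width'])
cv2.imwrite('pics/w4.png',robot.get_image('wrist')[:,:,::-1])
E
```

```text
clock: 12.45
tcp_pos: [0.5066, -0.1433, 0.122]
orientation: [-3.14, 0.008, -0.322]
contact_force: [0.8, 0.1, -0.8]
grip_width: 0.699
clock: 12.95
tcp_pos: [0.5083, -0.1464, 0.127]
orientation: [3.14, 0.001, -0.324]
contact_force: [-5.4, 1.0, 3.6]
grip_width: 0.168
[-5.39748283  1.03479117  3.58461405] [ 0.50834076 -0.14638663  0.12700138] 0.16798636935114764
```

View pics/w4.png

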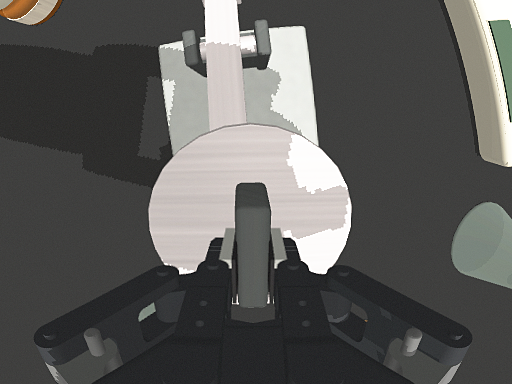

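```bash
python3 -m creep '[0,0,0,0,0,-0.005,0.05,0,0,0,0,0,-0.01,0.05,0,0,0,0,0,-0.018,0.05,0,0,0,0,0,-0.026,0.05,0,0,0,0,0,-0.034,0.05]'
python3 -m creep '[0,0,0,0,0,-0.02,0.05,0,0,0,0,0,-0.04,0.05,0,0,0,0,0,-0.07,0.05,0,0,0,0,0,-0.1,0.05,0,0,0,0,0,-0.1,0.05]'
python3 - <<'E'
from h import *
for n in('side','scene'):
    im=robot.get_image(n)[:,:,::-1]; cv2.imwrite(f'pics/{n}10.png',im)
s=cv2.imread('pics/side10.png')[90:260,180:320]; c=cv2.imread('pics/scene10.png')[100:270,180:320]
cv2.imwrite('pics/c13.png',np.hstack([cv2.resize(s,(400,486),interpolation=2),cv2.resize(c,(400,486),interpolation=2)]))
plan([.5285,-.401,.25],down(-.326))
E
```

```text
clock: 13.5
tcp_pos: [0.51, -0.1468, 0.1625]
orientation: [3.141, -0.003, -0.325]
contact_force: [0.3, -0.4, -2.0]
grip_width: 0.162
clock: 14.0
tcp_pos: [0.5116, -0.1476, 0.2669]
orientation: [3.14, -0.012, -0.325]
contact_force: [-0.4, 0.1, -1.1]
grip_width: 0.169
turn [ 0.    -0.003  0.001] shift [0.0994 0.2351 0.0117] rows 5.1
```

View pics/c13.png

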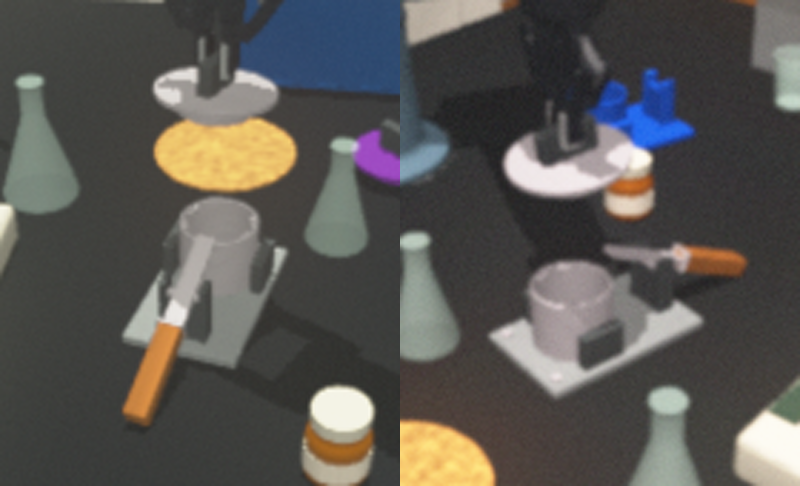

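```bash
python3 -m creep '[-0.03,0,0,0.02,0.046,0.002,0.05,-0.06,0,0,0.04,0.092,0.004,0.05,-0.09,0,0,0.06,0.138,0.006,0.05,-0.12,0,0,0.08,0.185,0.008,0.05,-0.13,0,0,0.0975,0.23,0.01,0.05]'
python3 -m creep '[0,0,0,0.001,0.004,0,0.05,0,0,0,0.001,0.004,0,0.05,0,0,0,0.001,0.004,0,0.05]'
python3 - <<'E'
from h import *
for n in('side','scene'):
    im=robot.get_image(n)[:,:,::-1]; cv2.imwrite(f'pics/{n}11.png',im)
s=cv2.imread('pics/side11.png')[60:190,190:320]; c=cv2.imread('pics/scene11.png')[160:320,110:270]
cv2.imwrite('pics/c14.png',np.hstack([cv2.resize(s,(400,400),interpolation=2),cv2.resize(c,(400,400),interpolation=2)]))
p,r=cur();print(p,r.as_euler('xyz'))
E
```

```text
clock: 14.6
tcp_pos: [0.5273, -0.3962, 0.2475]
orientation: [3.013, 0.003, -0.324]
contact_force: [1.4, 1.0, -1.1]
grip_width: 0.168
clock: 14.9
tcp_pos: [0.5271, -0.3983, 0.249]
orientation: [3.013, 0.002, -0.325]
contact_force: [0.5, 0.5, -1.0]
grip_width: 0.165
[ 0.52750845 -0.39794652  0.24994785] [ 3.01236468e+00  9.34589609e-04 -3.23629531e-01]
```

View pics/c14.png

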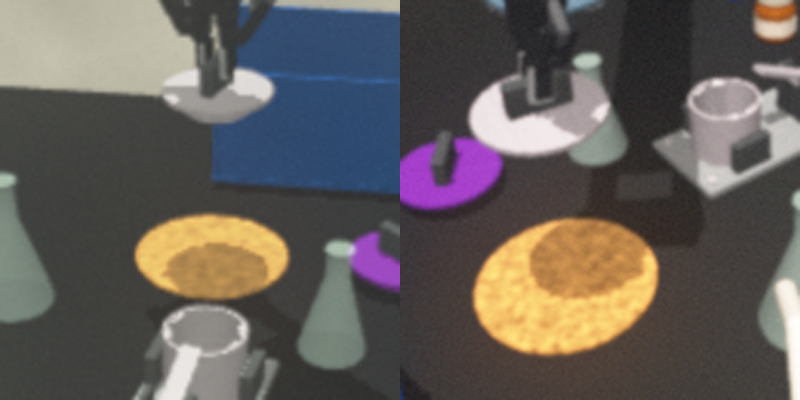

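```bash
python3 - <<'E'
from h import *
p,r=cur(); plan([.5285,-.401,.075],r); print(r.inv().apply([0,0,-.01]))
E
```

```text
turn [0. 0. 0.] shift [ 0.0021 -0.02    0.1738] rows 3.5
[ 9.34589473e-06 -1.28868537e-03  9.91661246e-03]
```

```bash
python3 -m creep '[0,0,0,0.002,-0.005,0.045,0.05,0,0,0,0.002,-0.01,0.09,0.05,0,0,0,0.002,-0.016,0.135,0.05,0,0,0,0.002,-0.019,0.165,0.05,0,0,0,0.002,-0.02,0.173,0.05]'
python3 -m creep '[0,0,0,0,0,0.003,0.05,0,0,0,0,-0.001,0.006,0.05,0,0,0,0,-0.001,0.008,0.05,0,0,0,0,-0.001,0.008,0.05]'
python3 - <<'E'
from h import *
for n in('side','scene'):
    im=robot.get_image(n)[:,:,::-1]; cv2.imwrite(f'pics/{n}12.png',im)
s=cv2.imread('pics/side12.png')[90:190,200:320]; c=cv2.imread('pics/scene12.png')[200:320,110:254]
cv2.imwrite('pics/c15.png',np.hstack([cv2.resize(s,(400,333),interpolation=2),cv2.resize(c,(400,333),interpolation=2)]))
E
```

```text
clock: 15.5
tcp_pos: [0.5265, -0.3992, 0.0717]
orientation: [3.015, 0.008, -0.324]
contact_force: [-0.7, 0.6, -2.2]
grip_width: 0.168
clock: 15.9
tcp_pos: [0.5292, -0.4032, 0.0699]
orientation: [3.01, -0.002, -0.325]
contact_force: [0.2, 0.8, -1.5]
grip_width: 0.164
```

View pics/c15.png

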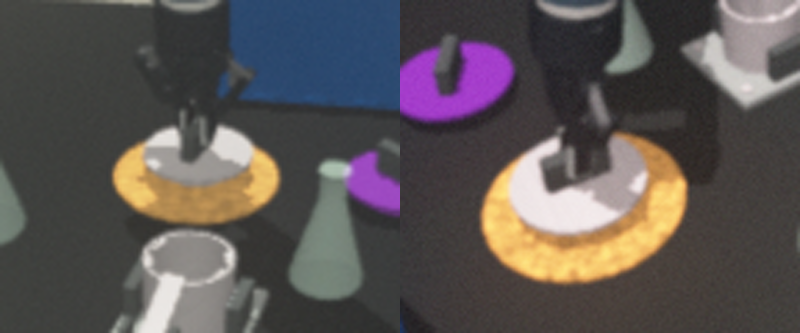

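```bash
python3 - <<'E'
from h import *
print(onz('scene',174.8,266,.036), onz('side',200+198/3.333,90+153/3.33,.036))
E
python3 -m creep '[0,0,0,0,0,0.002,0.05,0,0,0,0,0,0.003,0.05,0,0,0,0,0,0.003,0.05]'
python3 -m creep '[0,0,0,0,0,0.002,0.05,0,0,0,0,0,0.003,0.05,0,0,0,0,0,0.003,0.05]'
```

```text
[ 0.53515697 -0.40916452  0.036     ] [ 0.52542709 -0.39196972  0.036     ]
clock: 16.3
tcp_pos: [0.5288, -0.4034, 0.0671]
orientation: [3.011, -0.001, -0.325]
contact_force: [-2.9, 3.2, 6.7]
grip_width: 0.167
clock: 16.6
tcp_pos: [0.5289, -0.4036, 0.0671]
orientation: [3.011, 0.001, -0.325]
contact_force: [-10.1, 11.3, 23.3]
grip_width: 0.164
```

```bash
python3 -m creep '[0,0,0,0,0,-0.002,0.05,0,0,0,0,0,-0.003,0.05,0,0,0,0,0,-0.003,0.25,0,0,0,0,0,-0.003,0.5,0,0,0,0,0,-0.003,0.6]'
python3 -m creep '[0,0,0,0,0,-0.003,0.6,0,0,0,0,0,-0.02,0.6,0,0,0,0,0,-0.05,0.6,0,0,0,0,0,-0.09,0.6,0,0,0,0,0,-0.12,0.6]'
python3 -m creep '[0,0,0,-0.03,-0.05,-0.03,0.6,0,0,0,-0.06,-0.10,-0.05,0.6,0,0,0,-0.06,-0.1,-0.05,0.6]'
python3 - <<'E'
from h import *
import pickle
c=robot.get_calibration('wrist'); 
for n in('side','scene','wrist'):
    im=robot.get_image(n)[:,:,::-1]; cv2.imwrite(f'pics/{n}13.png',im)
s=cv2.imread('pics/side13.png')[90:330,90:350]; k=cv2.imread('pics/scene13.png')[140:320,100:300]
cv2.imwrite('pics/c16.png',np.hstack([cv2.resize(s,(400,369),interpolation=2),cv2.resize(k,(400,360),interpolation=2)[:369].copy() if 0 else cv2.resize(k,(400,369),interpolation=2)]))
E
```

```text
clock: 17.1
tcp_pos: [0.5282, -0.4029, 0.0648]
orientation: [3.012, 0.0, -0.325]
contact_force: [-0.6, -0.5, -0.4]
grip_width: 0.579
clock: 17.6
tcp_pos: [0.5341, -0.3884, 0.1883]
orientation: [3.01, -0.003, -0.325]
contact_force: [0.4, -1.4, 0.8]
grip_width: 0.6
clock: 17.9
tcp_pos: [0.5103, -0.2665, 0.2237]
orientation: [3.011, -0.003, -0.324]
contact_force: [0.6, 0.2, -0.6]
grip_width: 0.599
```

View pics/c16.png

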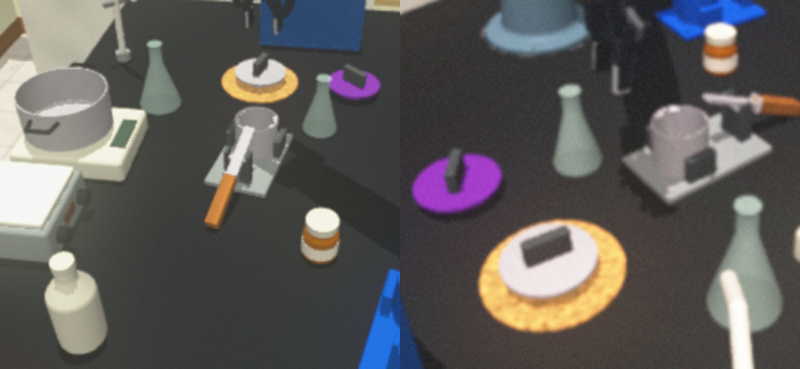

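View pics/wrist13.png

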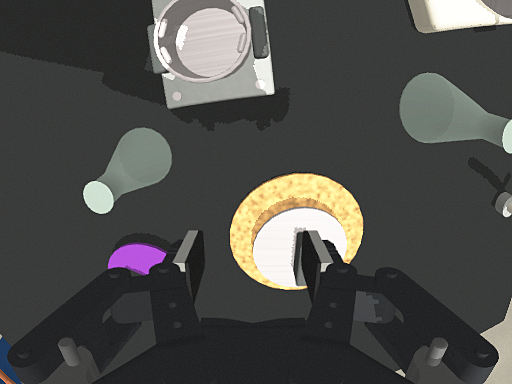

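```bash
python3 - <<'E'
from h import *
np.set_printoptions(precision=4,suppress=True)
for n,ctr in(('side',(260,140)),('scene',(174,270))):
    im=cv2.imread(f'pics/{n}13.png'); hsv=cv2.cvtColor(im,cv2.COLOR_BGR2HSV)
    m=((hsv[...,1]<45)&(hsv[...,2]>140)).astype(np.uint8)
    k,l,st,ce=cv2.connectedComponentsWithStats(m)
    i=max(range(1,k),key=lambda i:st[i,4] if np.hypot(*(ce[i]-ctr))<15 else 0)
    cs,_=cv2.findContours((l==i).astype(np.uint8),0,1); h=np.vstack(cs)[:,0]
    P=np.array([onz(n,u,v,.030)[:2]*1000 for u,v in h],np.float32)
    print(n,st[i],cv2.minEnclosingCircle(P),cv2.minAreaRect(P)[:2])
    m=((hsv[...,0]>12)&(hsv[...,0]<32)&(hsv[...,1]>90)&(hsv[...,2]>90)).astype(np.uint8)
    k,l,st,ce=cv2.connectedComponentsWithStats(m)
    i=max(range(1,k),key=lambda i:st[i,4] if np.hypot(*(ce[i]-ctr))<25 else 0)
    ys,xs=np.where(l==i);P=np.array([onz(n,u,v,.006)[:2]*1000 for u,v in zip(xs,ys)],np.float32)
    print('mat',cv2.minEnclosingCircle(P))
    for nm,p in(('flask base',(.382,-.234,0)),):pass
print(robot.observe()['contact_force'],robot.observe()['clock'])
E
```

```text
side [243 128  32  19 391] ((529.4418334960938, -398.4803771972656), 64.64608001708984) ((529.62109375, -396.18792724609375), (112.39309692382812, 124.6855239868164))
mat ((529.0599365234375, -395.9202880859375), 94.87039947509766)
scene [ 150  249   49   36 1050] ((526.7449951171875, -406.7257385253906), 60.4448127746582) ((527.56640625, -405.89892578125), (115.62229919433594, 119.7535629272461))
mat ((528.4235229492188, -400.8030700683594), 95.21221160888672)
[ 0.4386 -1.3438  0.7644] 18.05
```

The lid lies flat and upright at about (0.528, -0.402). The mat's centre is at (0.5285, -0.400), so there is roughly 25 mm of margin. The robot is clear.

```bash
python3 - <<'E'
from rig import robot
print(robot.sign_off())
E
```

```text
the job is handed in; nothing more can be done
None
```

The canister is open, and the lid lies right way up and flat on the cork mat. I handed the job in at about 18 s.

**What I did:** I set the pry bar on the fulcrum with its tip under the rim, touching the wall lightly with about 6 N and backing off. I then let go of it. Pressing the handle's end down with closed fingers took about 14 N, dropping to 6 N as the lid came free. I lifted the lid off by its grip, levelled it, lowered it onto the mat and let go.

**Last checks:**
- **Lid on mat:** its centre is within about 6 mm of the mat's, so about 25 mm of mat shows all round. The side and scene cameras differ by about 8 mm on where the lid's centre is, which is still well inside that margin.
- **Glassware:** the flasks, jar and wash bottle are upright and look unmoved. I judged this by eye and did not measure it.
- **Bar:** it still rests on the fulcrum and inside the open canister, not down on the bench.
- **Forces:** I saw at most about 28 N at the wrist, while setting the lid down. The gripper was clear of everything at the end.

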